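Find the worn rocker jig and set its slide

ROBOT

A 6-joint arm with a two-finger parallel gripper is mounted at the origin on the work surface. World frame = base frame: x ahead of the robot, y to its left, z up, the work surface at z = 0. Lengths are in m, angles in rad, forces in N, time in s.
With the tool pointing down it reaches from about 0.425 to 0.95 m from the base axis. Payload 3.5 kg.
Tool frame: the origin (TCP) lies on the centre line of the jaws, within the pads' length; the fingertips stand 14 mm ahead of it and the grasp point (between the pads) lies 5 mm behind it; z points along the fingers, y is the direction in which the jaws open and shut (so a half turn about z gives the same grasp; the last joint's range is limited). The gripper opens to 85 mm and grips with 20 to 120 N. Pads are 22 mm wide; open, the fingers measure 114 mm over their backs; the gripper's body (76 mm by 85 mm) begins 54 mm behind the grasp point. The pads swing forward as they close: fully open they stand 13 mm farther back than shut.
Start: joints at [-1.435, 0.286, 1.577, -0, 1.279, -0.15], TCP at [0.19, -0.648, 0.245] pointing down, gripper open.
Joint ranges: [-2.77, 2.77], [-0.9, 2.22], [0.21, 2.48], [-1.53, 4.67], [0.24, 2.81], [-2.84, 2.84]. Speed limits (rad/s): [2.79, 2.79, 3.14, 3.14, 3.14, 3.14].

INTERFACE

Orientations are given as a rotation vector (axis times angle).
In Python, from bench import * gives the robot as it stands.
- The arm moves only by the tool drive_tool, never from a script. Its argument "plan" is a list of rows, each a list of 6 numbers: the shift along the tool's x, y, z in mm, then the turn, a rotation vector about the tool's x, y, z in degrees. A call has 1 to 12 rows; each row is the pose to reach, as a shift and turn from the pose commanded when the call began, along the tool's axes at that moment; what a row does not reach only later rows make up. A row lasts 1/12 s, in which the tool goes at most 41.7 mm and 7.16 degrees, less where a joint would pass 70% of its speed; a pose out of reach is approached as far as the arm can. A call with a gripper value outside its range is refused whole. "gripper" is the finger opening in mm, from 0 to 85.4, set as the call begins (left out, the last holds). The fingers move at their own pace and stop on an object; "newtons" is the grip in N (left out, the last holds). Time passes only in rows, so rows that repeat a pose let the fingers close. It gives the time, the measured TCP pose, the force and the opening at its end, in the units of the state.
- sense(): the state, without advancing time (a new reading comes with each control period).
- camera(name): name is "side" or "top"; returns a dict with "img" (384x512x3 uint8, red, green, blue), "fx", "fy", "cx", "cy" (pixels), "dist" ([k1, k2, p1, p2, k3] as OpenCV has them; the pictures are not rectified), "origin" and "orientation" of the camera in the world. Camera axes: x right, y down, z forward; pixel columns grow to the right and rows downward; lengths in m; the calibration is good to about 2 mm. A picture is of the moment at which its call begins. There is no depth.
- finish_job(): hands the job in, once; it reports no verdict.
The state is a dict: "time": time; "joints": joint angles; "qvel": joint speeds; "joint_efforts": joint torques, N m; "tool_pos": TCP position; "tool_rot": TCP orientation; "wrist_force": force on the tool from outside, world axes, zero at the start; "ft_torque": the same for the moment, N m; "width": opening from 0.0 (shut) to 1.0 (fully open).
Only numpy, scipy, OpenCV 4.12 (cv2) and the standard library are available. Lean on these libraries where they do the work, as an engineer would, in place of code of your own. Each camera call takes 0.05 s, during which the arm holds its last target. There are 200 camera calls.

TASK

One of the two rocker jigs on this bench has worn axle bearings. Take each upright rocker by its crossbar, the jig on the robot's left first, and rock it gently to the stop on the robot's left and then to the stop on the right, to feel how much play it has; leave it leaning to the right. Then nudge the stiff slide of the jig with the greater play gently up to its scribed line without overshooting, and leave the other jig's slide, the column, the tubs, the jar and the star alone.

Things in the scene. Friction and masses are not known exactly. Their poses are not given: they have to be found in the camera images.
- jig_1: one of two bench jigs that look alike, bolted down: dark steel base plate 150 (x) x 180 (y) x 14 mm, with an upright rocker between two cheeks and a slide on a rail in front of it. Origin: centre of the plate's underside. At yaw 0 its x points away from the robot and its y to the robot's left; yaw varies within 0.45 rad. One jig stands left of the robot's centre line (y > 0), the other right; which is which varies, and the name does not tell which jig is worn
- rocker_1 (a joint): lean of this jig's upright rocker on its axle (rad). The axle lies along the jig's x, at jig x = +40 mm, 58 mm above the table. 0 = upright, positive = top leans to the jig's +y (the robot's left). It stays where it is left (about 1.2 N at the crossbar moves it) and runs against rigid stops at both sides: at about +-0.045 rad with sound bearings, at about +-0.15 rad with worn ones. It starts within 0.012 of 0 on both jigs
- bar_1 (a point): centre of the round steel crossbar at the top of this jig's rocker: 22 mm diameter, 80 mm long, along the jig's x, 110 mm above the axle, 168 mm above the table. An 18 mm square upright stands under its middle. It can be pinched from above across the jig's y and moved to and fro: about +-5 mm on a sound jig, +-16 mm on a worn one
- slide_1 (a joint): travel of this jig's stiff slide (m) along the rail towards the jig's +y; 0 to 0.095. At 0.070 its leading (+y) edge is on the scribed line. Starts between 0.005 and 0.045. It takes about 7 N to move and stays where it is left
- fin_1 (a point): middle of the upright fin on this jig's slide, 63 mm above the table. The slide is an aluminium block 36 (jig x) x 60 (jig y) x 22 mm, its top 42 mm above the table, at jig x = -48 mm; the fin on its middle is 26 (jig x) x 14 (jig y) mm and rises 42 mm more, to 84 mm above the table. The leading edge of the block is 30 mm from the fin's middle
- line_1 (a point): the scribed line: a white stroke across the base plate at both sides of the rail, at jig y = +50 mm; this point lies mid-rail, at the plate's top (14 mm above the table). The slide is set when the block's leading edge is on it, that is, when the fin's middle is 30 mm short of it (in the jig's y)
- jig_2: one of two bench jigs that look alike, bolted down: dark steel base plate 150 (x) x 180 (y) x 14 mm, with an upright rocker between two cheeks and a slide on a rail in front of it. Origin: centre of the plate's underside. At yaw 0 its x points away from the robot and its y to the robot's left; yaw varies within 0.45 rad. One jig stands left of the robot's centre line (y > 0), the other right; which is which varies, and the name does not tell which jig is worn
- rocker_2 (a joint): lean of this jig's upright rocker on its axle (rad). The axle lies along the jig's x, at jig x = +40 mm, 58 mm above the table. 0 = upright, positive = top leans to the jig's +y (the robot's left). It stays where it is left (about 1.2 N at the crossbar moves it) and runs against rigid stops at both sides: at about +-0.045 rad with sound bearings, at about +-0.15 rad with worn ones. It starts within 0.012 of 0 on both jigs
- bar_2 (a point): centre of the round steel crossbar at the top of this jig's rocker: 22 mm diameter, 80 mm long, along the jig's x, 110 mm above the axle, 168 mm above the table. An 18 mm square upright stands under its middle. It can be pinched from above across the jig's y and moved to and fro: about +-5 mm on a sound jig, +-16 mm on a worn one
- slide_2 (a joint): travel of this jig's stiff slide (m) along the rail towards the jig's +y; 0 to 0.095. At 0.070 its leading (+y) edge is on the scribed line. Starts between 0.005 and 0.045. It takes about 7 N to move and stays where it is left
- fin_2 (a point): middle of the upright fin on this jig's slide, 63 mm above the table. The slide is an aluminium block 36 (jig x) x 60 (jig y) x 22 mm, its top 42 mm above the table, at jig x = -48 mm; the fin on its middle is 26 (jig x) x 14 (jig y) mm and rises 42 mm more, to 84 mm above the table. The leading edge of the block is 30 mm from the fin's middle
- line_2 (a point): the scribed line: a white stroke across the base plate at both sides of the rail, at jig y = +50 mm; this point lies mid-rail, at the plate's top (14 mm above the table). The slide is set when the block's leading edge is on it, that is, when the fin's middle is 30 mm short of it (in the jig's y)
- column: fixed upright extraction column between the two jigs: foot 96 mm in diameter, aluminium tube 44 mm with white collars 58 mm, 300 mm tall. Origin: centre of its foot on the table. Not to be hit
- star: loose bystander: yellow plastic star, about 110 mm across and 100 mm tall. Origin: under its middle
- tub_large: loose bystander: red tub of star points, 112 mm across the rim, 98 mm tall. Origin: under its middle
- tub_small: loose bystander: red tub of star points, 92 mm across the rim, 80 mm tall. Origin: under its middle
- jar: loose bystander: white jar with black lid, 72 mm in diameter, 85 mm tall. Origin: under its middle

How it is judged:
By the outcome, as a careful person would: the job done as asked, in the order asked, and still so for the second after the job is handed in, with the robot touching nothing.
It also fails if it takes over 72 s, if anything falls off the work surface, if the arm or the gripper's body presses on something with over 40 N, if the wrist force passes 120 N, or if a joint passes its speed limit or range.

## Working session

There is one attempt and no reset: what is moved stays moved. The work goes in short steps, Python scripts to look and compute and a tool call to move; the robot and the scene stay as the last step left them, time stands still between calls to the robot, and variables do not carry over. Pictures are saved under pics/ and viewed, about 8 in all and at most 12, crops included, and the job is handed in when it is done.

Besides the shell and the picture viewer there is one more tool, called after "Call:" as name([rows], argument=value, ...), one row to a line, values as JSON. drive_tool: Moves the arm, as the interface text tells. Its arguments: {"type":"object","properties":{"plan":{"type":"array"},"gripper":{"type":"number"},"newtons":{"type":"number"}},"required":["plan"]}

```bash
mkdir -p pics
cat > h.py <<'E'
from bench import *
import numpy as np, cv2
from scipy.spatial.transform import Rotation as R
def cam(n,save=None):
    c=camera(n)
    if save: cv2.imwrite('pics/'+save,c['img'][:,:,::-1])
    o=np.array(c['orientation'],float)
    c['R']=o if o.shape==(3,3) else R.from_rotvec(o).as_matrix()
    c['K']=np.array([[c['fx'],0,c['cx']],[0,c['fy'],c['cy']],[0,0,1]])
    return c
def ray(c,uv,z):
    p=cv2.undistortPoints(np.array(uv,float).reshape(-1,1,2),c['K'],np.array(c['dist'],float)).reshape(-1,2)
    d=np.c_[p,np.ones(len(p))]@c['R'].T
    o=np.array(c['origin'])
    return o+d*((z-o[2])/d[:,2])[:,None]
def proj(c,P):
    P=np.array(P,float).reshape(-1,3)
    q=(P-np.array(c['origin']))@c['R']
    return cv2.projectPoints(q,np.zeros(3),np.zeros(3),c['K'],np.array(c['dist'],float))[0].reshape(-1,2)
E
python3 - <<'E'
from h import *
for n in('top','side'):
    c=cam(n,n+'0.png'); print(n,c['origin'],c['orientation'],c['fx'])
s=sense(); print(s)
E
```

```text
top [ 0.4822768  -0.08068099  1.67145273] [-2.17794668  2.20292118 -0.06124047] 494.96476801906255
side [0.10275379 0.62897027 0.75772096] [-0.73354372  2.50811465 -1.23218486] 376.22060034580943
{'time': 0.1, 'joints': array([-1.43499147e+00,  2.87122289e-01,  1.57799621e+00, -2.49559103e-05,
        1.27857780e+00, -1.49994523e-01]), 'qvel': array([-0.00040476, -0.0013609 , -0.00426262, -0.00033485,  0.00177667,
        0.00023652]), 'joint_efforts': array([ 1.07225584e-03, -4.07294333e+01, -2.93698043e+01, -1.01840239e-04,
        3.40276194e-03,  5.49804341e-06]), 'tool_pos': array([ 0.1902509 , -0.64706586,  0.24407392]), 'tool_rot': array([-3.10748709e+00, -4.47117893e-01,  1.40725314e-05]), 'wrist_force': array([0.33671876, 1.15595406, 0.16956504]), 'ft_torque': array([0.00273391, 0.05740924, 0.00752409]), 'width': 1.0008402918253738}
```

View pics/top0.png

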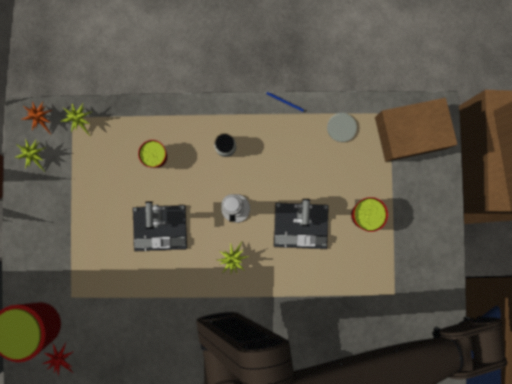

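View pics/side0.png

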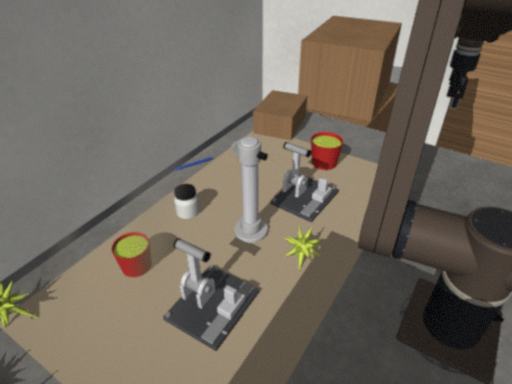

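The top view shows +x up and +y left. The left jig is at about (160,228), the right jig at (301,225), the column at (235,207) and the star at (233,258). Next I measure the plates, and enlarge both jigs.

Run:
```python
from h import *
c=cam('top'); im=c['img']
a=im[190:262,120:200]; b=im[190:262,262:342]
s=cam('side')
r1=cv2.resize(np.hstack([a,b]),(800,360),interpolation=cv2.INTER_CUBIC)
i=s['img']
r2=np.hstack([cv2.resize(i[230:350,160:270],(400,240*1)),cv2.resize(i[130:230,260:360],(400,240))])
cv2.imwrite('pics/z.png',np.vstack([r1,r2])[:,:,::-1])
g=cv2.cvtColor(im,cv2.COLOR_RGB2HSV)[:,:,2]
for x0,y0,x1,y1 in [(125,198,197,256),(265,196,337,254)]:
    m=np.zeros_like(g); m[y0:y1,x0:x1]=(g[y0:y1,x0:x1]<75)*255
    m=cv2.morphologyEx(m,cv2.MORPH_CLOSE,np.ones((13,13)))
    m=cv2.morphologyEx(m,cv2.MORPH_OPEN,np.ones((15,15)))
    k=max(cv2.findContours(m,0,2)[0],key=cv2.contourArea)
    box=cv2.boxPoints(cv2.minAreaRect(k)); P=ray(c,box,.014)
    e=P[1]-P[0],P[2]-P[1]
    print(box.round(1).tolist(),P.mean(0).round(4),[ (np.linalg.norm(v).round(4),np.degrees(np.arctan2(v[1],v[0])).round(1)) for v in e])
```

```text
[[134.0, 206.0], [186.0, 206.0], [186.0, 249.0], [134.0, 249.0]] [0.486  0.2394 0.014 ] [(np.float64(0.1766), np.float64(-90.6)), (np.float64(0.144), np.float64(179.7))]
[[275.0, 203.0], [328.0, 203.0], [328.0, 247.0], [275.0, 247.0]] [ 0.4893 -0.236   0.014 ] [(np.float64(0.1782), np.float64(-90.7)), (np.float64(0.1474), np.float64(178.9))]
```

View pics/z.png

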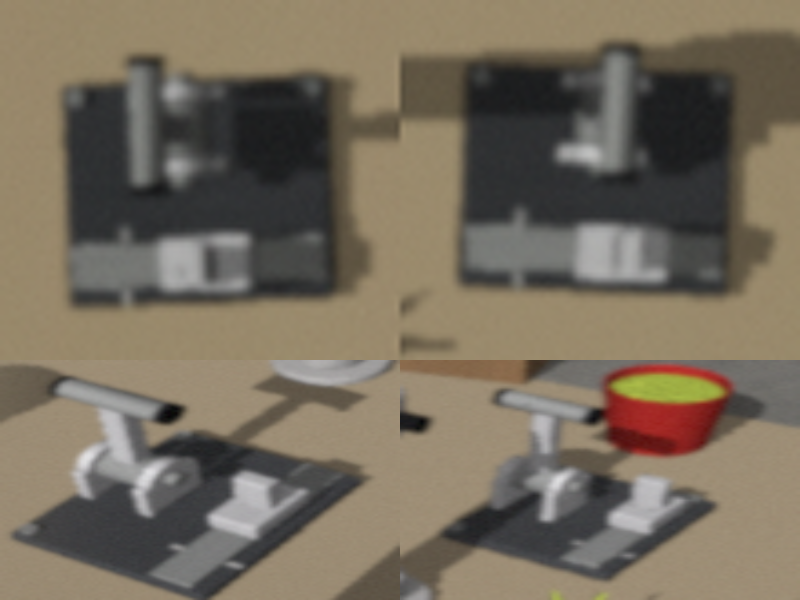

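Run:
```python
from h import *
c=cam('top')
L=lambda p:[(120+x/5,190+y/5) for x,y in p]
Rr=lambda p:[(262+(x-400)/5,190+y/5) for x,y in p]
for f,co,bar,ln,blk in [(L,[(65,88),(330,78),(335,290),(70,303)],[(143,58),(147,188)],[(125,230),(127,298)],[(157,265),(250,262)]),
                (Rr,[(469,64),(731,74),(732,292),(462,283)],[(620,46),(617,172)],[(520,208),(518,284)],[(575,253),(667,254)])]:
    P=ray(c,f(co),.014); o=P.mean(0)
    print('plate',o.round(4),[np.linalg.norm(P[i]-P[i-1]).round(3) for i in range(4)])
    t=P[0]-P[1]+P[3]-P[2]; yaw=np.arctan2(-t[0],t[1]); print('yaw',yaw.round(3))
    B=ray(c,f(bar),.168); d=B[0]-B[1]; print('bar',B.mean(0).round(4),np.linalg.norm(d).round(3),np.arctan2(d[1],d[0]).round(3))
    X=np.array([np.cos(yaw),np.sin(yaw),0]);Y=np.array([-X[1],X[0],0])
    print('bar pred',(o+.04*X).round(4),'bar in jig',(B.mean(0)-o)@X,(B.mean(0)-o)@Y)
    l=ray(c,f(ln),.014).mean(0); print('line jig',(l-o)@X,(l-o)@Y)
    b=ray(c,f(blk),.042); print('blk',[( (q-o)@X,(q-o)@Y) for q in b])
s=sense(); r=R.from_rotvec(s['tool_rot']).as_matrix(); print(r.round(4))
```

```text
plate [0.4845 0.2394 0.014 ] [np.float64(0.145), np.float64(0.18), np.float64(0.142), np.float64(0.179)]
yaw 0.034
bar [0.5253 0.2431 0.168 ] 0.079 0.031
bar pred [0.5245 0.2407 0.014 ] bar in jig 0.040886038383914546 0.0023638493830295993
line jig -0.04775639331295925 0.051614675967385275
blk [(np.float64(-0.04869200278000967), np.float64(0.024691892925607212)), (np.float64(-0.049296289686963826), np.float64(-0.037169113591931126))]
plate [ 0.4871 -0.2366  0.014 ] [np.float64(0.147), np.float64(0.176), np.float64(0.146), np.float64(0.181)]
yaw -0.048
bar [ 0.5286 -0.2348  0.168 ] 0.077 -0.041
bar pred [ 0.5271 -0.2385  0.014 ] bar in jig 0.04129097353925342 0.003749368883961257
line jig -0.047224372403097035 0.0518558921536018
blk [(np.float64(-0.04992951208773218), np.float64(0.016644165299796062)), (np.float64(-0.04846837822327766), np.float64(-0.04394560638808644))]
[[ 9.594e-01  2.820e-01 -2.000e-04]
 [ 2.820e-01 -9.594e-01  1.100e-03]
 [ 2.000e-04 -1.100e-03 -1.000e+00]]
```

Call:
drive_tool([
  [33,-20,-14,0,0,2],
  [66,-41,-30,0,0,4],
  [99,-62,-48,0,0,6],
  [132,-83,-62,0,0,8],
  [165,-103,-76,0,0,10],
  [198,-124,-90,0,0,12],
  [231,-144,-105,0,0,14],
  [264,-165,-118,0,0,14.5],
  [297,-185,-130,0,0,14.5],
  [330,-206,-140,0,0,14.5],
  [363,-226,-145,0,0,14.5],
  [395,-246,-145,0,0,14.5],
])

```text
time: 1.25
tool_pos: [0.5013, -0.2988, 0.3926]
tool_rot: [3.139, 0.052, 0.004]
wrist_force: [0.6, -0.8, 0.0]
width: 1.0
```

```bash
cat >> h.py <<'E'
def delta(P,yaw=None):
    s=sense(); r=R.from_rotvec(s['tool_rot']).as_matrix()
    a=np.arctan2(r[1,0],r[0,0])
    print('t',round(s['time'],2),'pos',s['tool_pos'].round(4),'yaw',a.round(4),'w',round(s['width']*85.4,1),'F',s['wrist_force'].round(2))
    print('  d mm',(r.T@(np.array(P)-s['tool_pos'])*1e3).round(1),'turn z deg',None if yaw is None else np.degrees(a-yaw).round(2))
E
python3 -c "
from h import *
delta([.525,.2425,.39],.032)"
```

```text
t 1.25 pos [ 0.5013 -0.2988  0.3926] yaw 0.0329 w 85.4 F [ 0.61 -0.78  0.01]
  d mm [  41.5 -540.2    1.3] turn z deg 0.05
```

Call:
drive_tool([
  [3,-41,0,0,0,0],
  [6,-82,0,0,0,0],
  [9,-123,0,0,0,0],
  [12,-164,0,0,0,0],
  [16,-205,0,0,0,0],
  [19,-246,0,0,0,0],
  [22,-287,0,0,0,0],
  [25,-328,0,0,0,0],
  [28,-369,0,0,0,0],
  [32,-410,0,0,0,0],
  [35,-451,0,0,0,0],
  [38,-492,0,0,0,0],
], gripper=60, newtons=20)

```text
time: 2.25
tool_pos: [0.5214, 0.1949, 0.3905]
tool_rot: [3.141, 0.052, 0.001]
wrist_force: [0.8, -0.6, -0.2]
width: 0.701
```

Call:
drive_tool([
  [2,-24,20,0,0,0],
  [3,-48,60,0,0,0],
  [3,-48,100,0,0,0],
  [3,-48,125,0,0,0],
  [3,-48,140,0,0,0],
  [3,-48,140,0,0,0],
  [3,-48,140,0,0,0],
])

```text
time: 2.83
tool_pos: [0.5229, 0.2408, 0.2496]
tool_rot: [3.141, 0.052, -0.003]
wrist_force: [-0.3, 1.1, 0.6]
width: 0.701
```

Run:
```python
from h import *
delta([.525,.2425,.163],.032)
c=cam('side'); i=c['img']
cv2.imwrite('pics/s2.png',cv2.resize(i[150:350,110:310],(600,600),interpolation=cv2.INTER_CUBIC)[:,:,::-1])
for p in proj(c,[[.525,.2425,.168]]): print(((p-[110,150])*3).round())
```

```text
t 2.83 pos [0.5229 0.2408 0.2496] yaw 0.0328 w 59.8 F [-0.33  1.09  0.58]
  d mm [ 2.4 -1.7 86.6] turn z deg 0.05
[243. 298.]
```

View pics/s2.png

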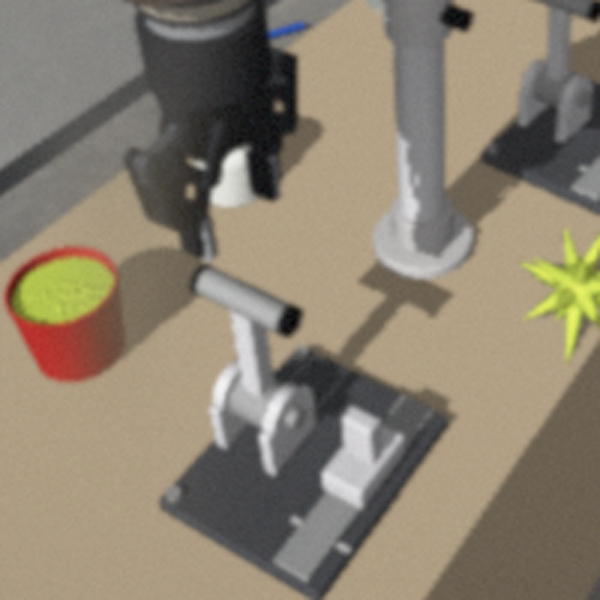

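The side view puts the bar centre at (246,299) against a predicted (243,298), so the position holds. Descending with open fingers.

Call:
drive_tool([
  [2,-2,25,0,0,0],
  [2,-2,45,0,0,0],
  [2,-2,60,0,0,0],
  [2,-2,72,0,0,0],
  [2,-2,80,0,0,0],
  [2,-2,86,0,0,0],
  [2,-2,86,0,0,0],
  [2,-2,86,0,0,0],
])

```text
time: 3.55
tool_pos: [0.5258, 0.243, 0.1652]
tool_rot: [-3.141, -0.051, -0.002]
wrist_force: [-0.3, 0.7, 0.2]
width: 0.707
```

Call:
drive_tool([
  [0,0,0,0,0,0],
  [0,0,0,0,0,0],
  [0,0,0,0,0,0],
  [0,0,0,0,0,0],
], gripper=30)

```text
time: 3.88
tool_pos: [0.5254, 0.243, 0.1649]
tool_rot: [-3.141, -0.051, -0.001]
wrist_force: [-0.2, -0.3, -0.5]
width: 0.353
```

Call:
drive_tool([
  [0,0,0,0,0,0],
  [0,0,0,0,0,0],
  [0,0,0,0,0,0],
  [0,0,0,0,0,0],
  [0,0,0,0,0,0],
  [0,0,0,0,0,0],
], gripper=16)

```text
time: 4.38
tool_pos: [0.5254, 0.2429, 0.1648]
tool_rot: [3.141, 0.052, 0.001]
wrist_force: [-0.6, -1.4, 3.6]
width: 0.245
```

Call:
drive_tool([
  [0,-0.5,0,0,0,0],
  [0,-1,0,0,0,0],
  [0,-1.5,0,0,0,0],
  [0,-2,0,0,0,0],
  [0,-2.5,0,0,0,0],
  [0,-3,0,0,0,0],
  [0,-3,0,0,0,0],
])

```text
time: 4.97
tool_pos: [0.5253, 0.2454, 0.1647]
tool_rot: [3.14, 0.052, 0.001]
wrist_force: [-1.3, -3.6, 5.0]
width: 0.248
```

Call:
drive_tool([
  [0,-0.5,0,0,0,0],
  [0,-1,0,0,0,0],
  [0,-1.5,0,0,0,0],
  [0,-2,0,0,0,0],
  [0,-2,0,0,0,0],
])

```text
time: 5.38
tool_pos: [0.5252, 0.2478, 0.1643]
tool_rot: [3.141, 0.052, 0.001]
wrist_force: [-0.9, -2.9, 4.5]
width: 0.247
```

Call:
drive_tool([
  [0,-0.5,0,0,0,0],
  [0,-1,0,0,0,0],
  [0,-1.5,0,0,0,0],
  [0,-2,0,0,0,0],
  [0,-2.5,0,0,0,0],
  [0,-2.5,0,0,0,0],
])

```text
time: 5.88
tool_pos: [0.5251, 0.2504, 0.1642]
tool_rot: [3.141, 0.052, 0.001]
wrist_force: [0.8, -3.1, 1.7]
width: 0.253
```

Call:
drive_tool([
  [0,-0.5,0,0,0,0],
  [0,-1,0,0,0,0],
  [0,-1.5,0,0,0,0],
  [0,-2,0,0,0,0],
  [0,-2.5,0,0,0,0],
  [0,-2.5,0,0,0,0],
])

```text
time: 6.38
tool_pos: [0.525, 0.2531, 0.1643]
tool_rot: [-3.141, -0.051, -0.001]
wrist_force: [2.7, -3.3, 1.3]
width: 0.247
```

Call:
drive_tool([
  [0,-0.5,0,0,0,0],
  [0,-1,0,0,0,0],
  [0,-1.5,0,0,0,0],
  [0,-2,0,0,0,0],
  [0,-2,0,0,0,0],
])

```text
time: 6.8
tool_pos: [0.5249, 0.2548, 0.1643]
tool_rot: [3.141, 0.052, 0.001]
wrist_force: [3.3, -3.2, 1.9]
width: 0.247
```

Call:
drive_tool([
  [0,-0.5,0,0,0,0],
  [0,-1,0,0,0,0],
  [0,-1.5,0,0,0,0],
  [0,-1.5,0,0,0,0],
])

```text
time: 7.13
tool_pos: [0.5249, 0.2561, 0.1642]
tool_rot: [3.14, 0.052, 0.0]
wrist_force: [2.4, -4.8, 1.2]
width: 0.248
```

Call:
drive_tool([
  [0,-0.5,0,0,0,0],
  [0,-1,0,0,0,0],
  [0,-1,0,0,0,0],
])

```text
time: 7.38
tool_pos: [0.5248, 0.2569, 0.1642]
tool_rot: [3.14, 0.052, 0.0]
wrist_force: [3.1, -5.7, 1.5]
width: 0.248
```

Call:
drive_tool([
  [0,-0.5,0,0,0,0],
  [0,-1,0,0,0,0],
  [0,-1,0,0,0,0],
])

```text
time: 7.63
tool_pos: [0.5248, 0.2575, 0.1641]
tool_rot: [3.139, 0.052, -0.0]
wrist_force: [2.7, -5.0, 1.1]
width: 0.248
```

Call:
drive_tool([
  [0,-0.5,0,0,0,0],
  [0,-1,0,0,0,0],
  [0,-1,0,0,0,0],
])

```text
time: 7.88
tool_pos: [0.5248, 0.2583, 0.164]
tool_rot: [3.138, 0.053, -0.0]
wrist_force: [3.3, -5.8, 1.4]
width: 0.249
```

Call:
drive_tool([
  [0,-0.5,0,0,0,0],
  [0,-1,0,0,0,0],
  [0,-1,0,0,0,0],
])

```text
time: 8.13
tool_pos: [0.5247, 0.259, 0.164]
tool_rot: [3.137, 0.053, -0.0]
wrist_force: [3.8, -6.8, 1.5]
width: 0.247
```

Run:
```python
from h import *
delta([.525,.2425,.163],.032)
c=cam('side'); i=c['img']
a=i[215:345,160:290]
c=cam('top');j=c['img'][195:260,125:190]
cv2.imwrite('pics/s3.png',np.hstack([cv2.resize(k,(400,400),interpolation=cv2.INTER_CUBIC) for k in(a,j)])[:,:,::-1])
```

```text
t 8.13 pos [0.5247 0.259  0.164 ] yaw 0.0337 w 21.1 F [ 3.79 -6.83  1.52]
  d mm [-0.3 16.5  1.1] turn z deg 0.1
```

View pics/s3.png

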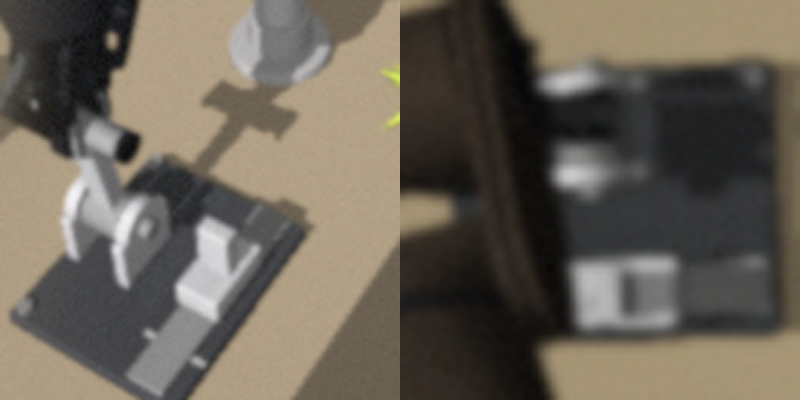

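The rocker clearly leans left with the bar still in the grip, and the force is rising, so it is at or near the stop. A little more to confirm.

Call:
drive_tool([
  [0,-0.5,0,0,0,0],
  [0,-1,0,0,0,0],
  [0,-1.5,0,0,0,0],
  [0,-1.5,0,0,0,0],
  [0,-1.5,0,0,0,0],
])

```text
time: 8.65
tool_pos: [0.5248, 0.2591, 0.164]
tool_rot: [3.134, 0.053, -0.001]
wrist_force: [3.6, -11.5, 1.6]
width: 0.25
```

At the stop, with a firm 11.5 N. Now to the right.

Call:
drive_tool([
  [0,1.5,0,0,0,0],
  [0,3,0,0,0,0],
  [0,4.5,0,0,0,0],
  [0,6,0,0,0,0],
  [0,7.5,0,0,0,0],
  [0,9,0,0,0,0],
  [0,10.5,0,0,0,0],
  [0,12,0,0,0,0],
  [0,13.5,0,0,0,0],
  [0,15,0,0,0,0],
  [0,16.5,0,0,0,0],
  [0,18,0,0,0,0],
])

```text
time: 9.65
tool_pos: [0.5252, 0.244, 0.1649]
tool_rot: [-3.141, -0.051, -0.001]
wrist_force: [0.7, 4.1, 6.3]
width: 0.25
```

Call:
drive_tool([
  [0,1,0,0,0,0],
  [0,2,0,0,0,0],
  [0,3,0,0,0,0],
  [0,4,0,0,0,0],
  [0,5,0,0,0,0],
  [0,6,0,0,0,0],
  [0,7,0,0,0,0],
  [0,8,0,0,0,0],
  [0,9,0,0,0,0],
  [0,10,0,0,0,0],
  [0,11,0,0,0,0],
  [0,11,0,0,0,0],
])

```text
time: 10.65
tool_pos: [0.5256, 0.2326, 0.1643]
tool_rot: [3.141, 0.051, -0.0]
wrist_force: [2.1, 2.9, 4.1]
width: 0.247
```

Call:
drive_tool([
  [0,0.5,0,0,0,0],
  [0,1,0,0,0,0],
  [0,1.5,0,0,0,0],
  [0,2,0,0,0,0],
  [0,2,0,0,0,0],
])

```text
time: 11.07
tool_pos: [0.5256, 0.2309, 0.1641]
tool_rot: [-3.141, -0.051, 0.0]
wrist_force: [2.5, 3.4, 2.5]
width: 0.248
```

Call:
drive_tool([
  [0,0.5,0,0,0,0],
  [0,1,0,0,0,0],
  [0,1.5,0,0,0,0],
  [0,2,0,0,0,0],
  [0,2,0,0,0,0],
])

```text
time: 11.48
tool_pos: [0.5256, 0.2292, 0.164]
tool_rot: [-3.14, -0.051, 0.0]
wrist_force: [1.9, 3.8, 1.5]
width: 0.248
```

Call:
drive_tool([
  [0,0.5,0,0,0,0],
  [0,1,0,0,0,0],
  [0,1.5,0,0,0,0],
  [0,2,0,0,0,0],
  [0,2,0,0,0,0],
])

```text
time: 11.9
tool_pos: [0.5256, 0.2276, 0.164]
tool_rot: [-3.139, -0.05, -0.0]
wrist_force: [1.9, 6.8, 0.5]
width: 0.251
```

Call:
drive_tool([
  [0,0.5,0,0,0,0],
  [0,1,0,0,0,0],
  [0,1.5,0,0,0,0],
  [0,1.5,0,0,0,0],
])

```text
time: 12.23
tool_pos: [0.5257, 0.2265, 0.1639]
tool_rot: [-3.138, -0.05, -0.0]
wrist_force: [2.3, 6.0, 0.1]
width: 0.248
```

Call:
drive_tool([
  [0,0.5,0,0,0,0],
  [0,1,0,0,0,0],
  [0,1.5,0,0,0,0],
  [0,1.5,0,0,0,0],
])

```text
time: 12.57
tool_pos: [0.5257, 0.2262, 0.1639]
tool_rot: [-3.135, -0.049, -0.001]
wrist_force: [2.6, 10.9, 0.4]
width: 0.252
```

The left jig has 32.9 mm of play at the bar, about ±0.15 rad, so it is the worn one. Release, lift, and go to the right jig.

Call:
drive_tool([
  [0,0,0,0,0,0],
  [0,0,0,0,0,0],
  [0,0,0,0,0,0],
  [0,0,0,0,0,0],
  [0,0,0,0,0,0],
], gripper=60)

```text
time: 12.98
tool_pos: [0.5253, 0.2232, 0.1637]
tool_rot: [3.14, 0.051, -0.003]
wrist_force: [-0.6, -0.4, 0.4]
width: 0.703
```

Call:
drive_tool([
  [0,0,-10,0,0,0],
  [0,0,-25,0,0,0],
  [0,0,-50,0,0,0],
  [0,0,-85,0,0,0],
  [0,0,-125,0,0,0],
  [0,0,-165,0,0,0],
  [0,0,-200,0,0,0],
  [0,0,-225,0,0,0],
  [0,0,-225,0,0,0],
])

```text
time: 13.73
tool_pos: [0.5275, 0.2241, 0.3987]
tool_rot: [-3.139, -0.051, -0.022]
wrist_force: [-1.0, 0.0, 0.9]
width: 0.702
```

Run:
```python
from h import *
delta([.5275,-.2355,.25],-.045)
```

```text
t 13.73 pos [0.5275 0.2241 0.3987] yaw 0.0326 w 60.0 F [-1.01  0.04  0.91]
  d mm [-17.  459.7 147.5] turn z deg 4.45
```

Call:
drive_tool([
  [-1,38,0,0,0,0.4],
  [-3,76,0,0,0,0.8],
  [-4,115,0,0,0,1.2],
  [-6,153,0,0,0,1.6],
  [-7,191,0,0,0,2],
  [-8,230,0,0,0,2.4],
  [-10,268,0,0,0,2.8],
  [-11,306,0,0,0,3.2],
  [-13,345,0,0,0,3.6],
  [-14,383,0,0,0,4],
  [-16,421,0,0,0,4.4],
  [-17,459,0,0,0,4.5],
])

```text
time: 14.73
tool_pos: [0.5229, -0.2373, 0.3893]
tool_rot: [-3.141, 0.073, 0.001]
wrist_force: [-0.1, 0.4, 0.2]
width: 0.701
```

Call:
drive_tool([
  [0,0,20,0,0,0],
  [0,0,60,0,0,0],
  [0,0,100,0,0,0],
  [0,0,125,0,0,0],
  [0,0,140,0,0,0],
  [0,0,140,0,0,0],
  [0,0,140,0,0,0],
])

```text
time: 15.32
tool_pos: [0.5232, -0.2352, 0.2486]
tool_rot: [-3.14, 0.072, 0.004]
wrist_force: [0.6, 0.1, 0.3]
width: 0.705
```

Run:
```python
from h import *
delta([.5275,-.2355,.164],-.045)
c=cam('side'); i=c['img']
a=i[110:230,250:370]
t=cam('top'); j=t['img'][195:260,130:195]
cv2.imwrite('pics/s4.png',np.hstack([cv2.resize(k,(400,400),interpolation=cv2.INTER_CUBIC) for k in(a,j)])[:,:,::-1])
print((proj(c,[[.5275,-.2355,.168],[.5275,-.2355,.24]])-[250,110])*400/120)
```

```text
t 15.32 pos [ 0.5232 -0.2352  0.2486] yaw -0.0459 w 60.2 F [0.6  0.07 0.29]
  d mm [ 4.5  0.2 84.5] turn z deg -0.05
[[155.33123851 129.8738016 ]
 [160.09927043  58.00923796]]
```

View pics/s4.png

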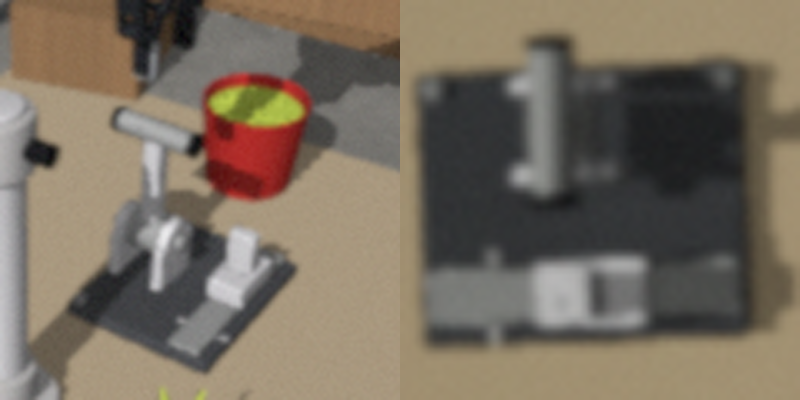

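The right bar centre shows at (157,131) in the crop against a predicted (155,130). The left rocker has stayed leaning right. Descend and pinch.

Call:
drive_tool([
  [4,0,25,0,0,0],
  [4,0,45,0,0,0],
  [4,0,60,0,0,0],
  [4,0,72,0,0,0],
  [4,0,80,0,0,0],
  [4,0,85,0,0,0],
  [4,0,85,0,0,0],
  [4,0,85,0,0,0],
])

```text
time: 16.08
tool_pos: [0.5283, -0.2359, 0.1653]
tool_rot: [3.14, -0.072, 0.002]
wrist_force: [0.6, 0.2, 0.7]
width: 0.703
```

Call:
drive_tool([
  [0,0,0,0,0,0],
  [0,0,0,0,0,0],
  [0,0,0,0,0,0],
  [0,0,0,0,0,0],
], gripper=30)

```text
time: 16.42
tool_pos: [0.528, -0.2357, 0.1649]
tool_rot: [3.14, -0.072, 0.001]
wrist_force: [0.5, -1.1, -0.2]
width: 0.347
```

Call:
drive_tool([
  [0,0,0,0,0,0],
  [0,0,0,0,0,0],
  [0,0,0,0,0,0],
  [0,0,0,0,0,0],
  [0,0,0,0,0,0],
  [0,0,0,0,0,0],
], gripper=16)

```text
time: 16.92
tool_pos: [0.528, -0.2357, 0.1648]
tool_rot: [3.14, -0.072, 0.001]
wrist_force: [-1.4, -0.2, 3.9]
width: 0.252
```

Call:
drive_tool([
  [0,-0.5,0,0,0,0],
  [0,-1,0,0,0,0],
  [0,-1,0,0,0,0],
])

```text
time: 17.17
tool_pos: [0.528, -0.2352, 0.1647]
tool_rot: [3.139, -0.072, 0.001]
wrist_force: [-1.7, -1.7, 3.8]
width: 0.247
```

Call:
drive_tool([
  [0,-0.5,0,0,0,0],
  [0,-1,0,0,0,0],
  [0,-1.5,0,0,0,0],
  [0,-1.5,0,0,0,0],
])

```text
time: 17.5
tool_pos: [0.5281, -0.2338, 0.1647]
tool_rot: [3.139, -0.071, 0.001]
wrist_force: [-0.6, -4.1, 4.2]
width: 0.249
```

Call:
drive_tool([
  [0,-0.5,0,0,0,0],
  [0,-1,0,0,0,0],
  [0,-1.5,0,0,0,0],
  [0,-1.5,0,0,0,0],
])

```text
time: 17.83
tool_pos: [0.5282, -0.2321, 0.1646]
tool_rot: [3.139, -0.072, 0.001]
wrist_force: [-1.1, -4.8, 3.3]
width: 0.249
```

Call:
drive_tool([
  [0,-0.5,0,0,0,0],
  [0,-1,0,0,0,0],
  [0,-1,0,0,0,0],
])

```text
time: 18.08
tool_pos: [0.5282, -0.2321, 0.1646]
tool_rot: [3.137, -0.071, 0.001]
wrist_force: [-1.4, -8.7, 2.6]
width: 0.245
```

Call:
drive_tool([
  [0,-0.5,0,0,0,0],
  [0,-1,0,0,0,0],
  [0,-1,0,0,0,0],
  [0,-1,0,0,0,0],
])

```text
time: 18.42
tool_pos: [0.5282, -0.232, 0.1646]
tool_rot: [3.135, -0.071, 0.002]
wrist_force: [-1.1, -10.6, 2.4]
width: 0.248
```

Call:
drive_tool([
  [0,1,0,0,0,0],
  [0,2,0,0,0,0],
  [0,3,0,0,0,0],
  [0,4,0,0,0,0],
  [0,5,0,0,0,0],
  [0,6,0,0,0,0],
  [0,7,0,0,0,0],
  [0,8,0,0,0,0],
  [0,9,0,0,0,0],
  [0,9,0,0,0,0],
])

```text
time: 19.25
tool_pos: [0.528, -0.2359, 0.1646]
tool_rot: [-3.134, 0.073, 0.0]
wrist_force: [-0.8, 3.5, 6.9]
width: 0.249
```

Call:
drive_tool([
  [0,0.5,0,0,0,0],
  [0,1,0,0,0,0],
  [0,1.5,0,0,0,0],
  [0,2,0,0,0,0],
  [0,2,0,0,0,0],
])

```text
time: 19.67
tool_pos: [0.5279, -0.2376, 0.1644]
tool_rot: [-3.134, 0.073, 0.0]
wrist_force: [-1.0, 2.8, 7.4]
width: 0.246
```

Call:
drive_tool([
  [0,0.5,0,0,0,0],
  [0,1,0,0,0,0],
  [0,1.5,0,0,0,0],
  [0,1.5,0,0,0,0],
])

```text
time: 20.0
tool_pos: [0.5278, -0.2389, 0.1644]
tool_rot: [-3.133, 0.073, 0.0]
wrist_force: [-0.6, 3.7, 7.2]
width: 0.247
```

Call:
drive_tool([
  [0,0.5,0,0,0,0],
  [0,1,0,0,0,0],
  [0,1.5,0,0,0,0],
  [0,2,0,0,0,0],
  [0,2,0,0,0,0],
])

```text
time: 20.42
tool_pos: [0.5277, -0.2411, 0.1641]
tool_rot: [-3.134, 0.073, 0.0]
wrist_force: [0.8, 2.7, 5.3]
width: 0.25
```

Call:
drive_tool([
  [0,0.5,0,0,0,0],
  [0,1,0,0,0,0],
  [0,1.5,0,0,0,0],
  [0,1.5,0,0,0,0],
])

```text
time: 20.75
tool_pos: [0.5277, -0.242, 0.1639]
tool_rot: [-3.132, 0.073, 0.001]
wrist_force: [0.3, 5.4, 6.1]
width: 0.249
```

Call:
drive_tool([
  [0,0.5,0,0,0,0],
  [0,1,0,0,0,0],
  [0,1.5,0,0,0,0],
  [0,1.5,0,0,0,0],
])

```text
time: 21.08
tool_pos: [0.5276, -0.2421, 0.1639]
tool_rot: [-3.129, 0.073, 0.001]
wrist_force: [0.9, 9.6, 7.8]
width: 0.252
```

Call:
drive_tool([
  [0,0.5,0,0,0,0],
  [0,1,0,0,0,0],
  [0,1,0,0,0,0],
  [0,1,0,0,0,0],
])

```text
time: 21.42
tool_pos: [0.5276, -0.2422, 0.1639]
tool_rot: [-3.127, 0.073, 0.002]
wrist_force: [0.4, 12.5, 7.7]
width: 0.25
```

The right jig's play is 10.1 mm, so it is sound; the left one is worn. Release, lift, and return to the left jig's fin.

Call:
drive_tool([
  [0,0,0,0,0,0],
  [0,0,0,0,0,0],
  [0,0,0,0,0,0],
  [0,0,0,0,0,0],
  [0,0,0,0,0,0],
], gripper=60)

```text
time: 21.83
tool_pos: [0.5269, -0.248, 0.1636]
tool_rot: [-3.14, 0.073, 0.001]
wrist_force: [0.0, 0.4, -0.6]
width: 0.701
```

Call:
drive_tool([
  [0,0,-10,0,0,0],
  [0,0,-25,0,0,0],
  [0,0,-50,0,0,0],
  [0,0,-85,0,0,0],
  [0,0,-125,0,0,0],
  [0,0,-165,0,0,0],
  [0,0,-200,0,0,0],
  [0,0,-225,0,0,0],
  [0,0,-225,0,0,0],
])

```text
time: 22.58
tool_pos: [0.5287, -0.2492, 0.3988]
tool_rot: [3.133, -0.072, 0.019]
wrist_force: [-0.3, 0.3, 0.3]
width: 0.699
```

Run:
```python
from h import *
delta([.429,.2335,.20],.033)
```

```text
t 22.58 pos [ 0.5287 -0.2492  0.3988] yaw -0.046 w 59.7 F [-0.29  0.27  0.3 ]
  d mm [-124.2 -479.1  193.7] turn z deg -4.53
```

Call:
drive_tool([
  [-10,-39,0,0,0,-0.4],
  [-21,-78,0,0,0,-0.8],
  [-31,-118,0,0,0,-1.2],
  [-42,-158,0,0,0,-1.6],
  [-52,-198,0,0,0,-2],
  [-62,-238,0,0,0,-2.4],
  [-73,-278,0,0,0,-2.8],
  [-83,-318,0,0,0,-3.2],
  [-94,-358,0,0,0,-3.6],
  [-104,-398,0,0,0,-4],
  [-115,-438,0,0,0,-4.4],
  [-124,-478,0,0,0,-4.5],
], gripper=50)

```text
time: 23.58
tool_pos: [0.424, 0.2368, 0.3895]
tool_rot: [-3.141, -0.052, -0.001]
wrist_force: [2.1, 0.3, -0.3]
width: 0.584
```

Call:
drive_tool([
  [0,0,40,0,0,0],
  [0,0,80,0,0,0],
  [0,0,120,0,0,0],
  [0,0,150,0,0,0],
  [0,0,170,0,0,0],
  [0,0,180,0,0,0],
  [0,0,180,0,0,0],
  [0,0,180,0,0,0],
])

```text
time: 24.25
tool_pos: [0.4257, 0.2351, 0.21]
tool_rot: [-3.141, -0.051, -0.001]
wrist_force: [0.5, 0.8, 1.2]
width: 0.587
```

Run:
```python
from h import *
delta([.429,.2335,.068],.033)
c=cam('side'); i=c['img']
cv2.imwrite('pics/s5.png',cv2.resize(i[200:350,150:300],(600,600),interpolation=cv2.INTER_CUBIC)[:,:,::-1])
o=np.array([.4845,.2410,0]);X=np.array([np.cos(.033),np.sin(.033),0]);Y=np.array([-X[1],X[0],0])
for n,x,y,z in [('fintop',-.048,-.006,.084),('line',-.048,.05,.014),('line lo',-.075,.05,.014)]:
  print(n,((proj(c,o+x*X+y*Y+[0,0,z])-[150,200])*4).round())
```

```text
t 24.25 pos [0.4257 0.2351 0.21  ] yaw 0.0324 w 50.1 F [0.46 0.82 1.24]
  d mm [  3.2   1.7 142. ] turn z deg -0.03
fintop [[317. 359.]]
line [[266. 510.]]
line lo [[307. 533.]]
```

View pics/s5.png

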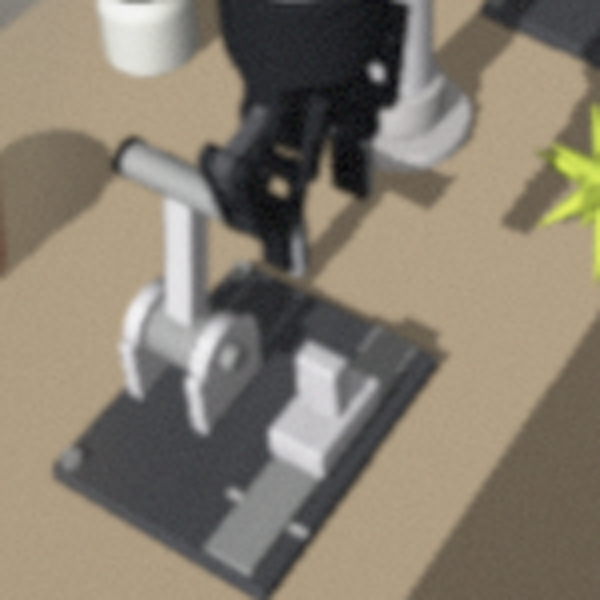

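Fin top at (320,355) (predicted 317,359), scribed line strokes at (235,494) and (300,530), whose middle fits the prediction within 2 px. Descend onto the fin.

Call:
drive_tool([
  [2,3,35,0,0,0],
  [2,3,65,0,0,0],
  [2,3,90,0,0,0],
  [2,3,110,0,0,0],
  [2,3,125,0,0,0],
  [2,3,135,0,0,0],
  [2,3,141,0,0,0],
  [2,3,141,0,0,0],
  [2,3,141,0,0,0],
])

```text
time: 25.05
tool_pos: [0.4284, 0.2325, 0.0695]
tool_rot: [-3.141, -0.051, -0.003]
wrist_force: [-0.7, 0.2, 0.6]
width: 0.582
```

Call:
drive_tool([
  [0,0,0,0,0,0],
  [0,0,0,0,0,0],
  [0,0,0,0,0,0],
  [0,0,0,0,0,0],
  [0,0,0,0,0,0],
], gripper=24)

```text
time: 25.47
tool_pos: [0.4276, 0.2323, 0.0687]
tool_rot: [-3.141, -0.051, -0.001]
wrist_force: [-0.7, 0.1, 0.5]
width: 0.281
```

Call:
drive_tool([
  [0,0,0,0,0,0],
  [0,0,0,0,0,0],
  [0,0,0,0,0,0],
  [0,0,0,0,0,0],
  [0,0,0,0,0,0],
  [0,0,0,0,0,0],
], gripper=6)

```text
time: 25.97
tool_pos: [0.4275, 0.2318, 0.0686]
tool_rot: [3.14, 0.052, -0.0]
wrist_force: [-1.7, -4.1, 4.7]
width: 0.159
```

Run:
```python
from h import *
s=sense();X=np.array([np.cos(.033),np.sin(.033),0]);Y=np.array([-X[1],X[0],0])
B=np.array([.525,.24265,0]); d=s['tool_pos']-B
print('jig x,y of tcp',d@X*1e3+40,d@Y*1e3); delta(B-.096*X+.02*Y+[0,0,.068],.033)
```

```text
jig x,y of tcp -57.78202191089741 -7.64676345761991
t 25.97 pos [0.4275 0.2318 0.0686] yaw 0.033 w 13.6 F [-1.69 -4.09  4.72]
  d mm [  1.8 -27.6   0.6] turn z deg 0.0
```

Both estimates agree that about 27.7 mm remain. Push 24 mm first, then check.

Call:
drive_tool([
  [0,-1,0,0,0,0],
  [0,-2,0,0,0,0],
  [0,-3,0,0,0,0],
  [0,-4,0,0,0,0],
  [0,-5,0,0,0,0],
  [0,-6,0,0,0,0],
  [0,-7,0,0,0,0],
  [0,-8,0,0,0,0],
  [0,-9,0,0,0,0],
  [0,-10,0,0,0,0],
  [0,-11,0,0,0,0],
  [0,-12,0,0,0,0],
])

```text
time: 26.97
tool_pos: [0.4271, 0.2433, 0.0687]
tool_rot: [3.139, 0.052, -0.001]
wrist_force: [-0.9, -6.7, 5.4]
width: 0.161
```

Call:
drive_tool([
  [0,-1,0,0,0,0],
  [0,-2,0,0,0,0],
  [0,-3,0,0,0,0],
  [0,-4,0,0,0,0],
  [0,-5,0,0,0,0],
  [0,-6,0,0,0,0],
  [0,-7,0,0,0,0],
  [0,-8,0,0,0,0],
  [0,-9,0,0,0,0],
  [0,-10,0,0,0,0],
  [0,-11,0,0,0,0],
  [0,-11,0,0,0,0],
])

```text
time: 27.97
tool_pos: [0.4268, 0.2544, 0.0687]
tool_rot: [3.139, 0.052, -0.001]
wrist_force: [-1.5, -7.0, 4.7]
width: 0.162
```

Run:
```python
from h import *
s=sense();X=np.array([np.cos(.033),np.sin(.033),0]);Y=np.array([-X[1],X[0],0])
B=np.array([.525,.24265,0]); d=s['tool_pos']-B
print('jig x,y of tcp',d@X*1e3+40,d@Y*1e3); delta(B-.096*X+.02*Y+[0,0,.068],.033)
c=cam('side'); i=c['img']
cv2.imwrite('pics/s6.png',cv2.resize(i[260:350,170:260],(720,600)[::-1] if 0 else (600,600),interpolation=cv2.INTER_CUBIC)[:,:,::-1])
```

```text
jig x,y of tcp -57.79552245015539 14.99520271174805
t 27.97 pos [0.4268 0.2544 0.0687] yaw 0.0334 w 13.8 F [-1.53 -7.03  4.67]
  d mm [ 1.8 -5.   0.6] turn z deg 0.02
```

View pics/s6.png

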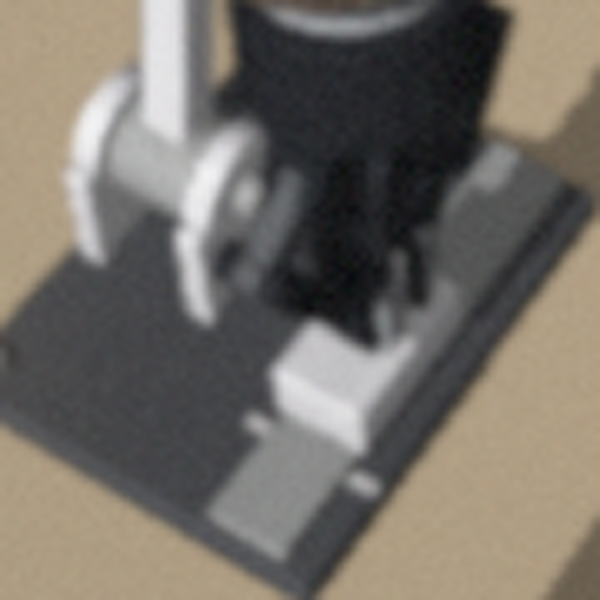

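Line strokes at about (257,424) and (364,484). The block's leading face runs from (283,407) to (358,450) at its foot and (275,370) to (362,410) at its top, just short of the line. Compute the gap.

Run:
```python
from h import *
c=cam('side'); X=np.array([np.cos(.033),np.sin(.033),0]);Y=np.array([-X[1],X[0],0]);B=np.array([.525,.24265,0])
for n,p,z in [('line',(257,424),.014),('line',(364,484),.014),('foot',(283,407),.020),('foot',(358,450),.020),('top',(275,370),.042),('top',(362,410),.042)]:
    q=ray(c,[(170+p[0]*.15,260+p[1]*.15)],z)[0]-B; print(n,(q@X*1e3+40).round(1),(q@Y*1e3).round(1))
```

```text
line -27.7 50.8
line -70.8 50.6
foot -34.0 44.1
foot -64.6 44.4
top -33.7 45.0
top -66.5 42.6
```

TCP says 5.0 mm remain; the image says about 5 to 6. Move 4 and re-check.

Call:
drive_tool([
  [0,-0.7,0,0,0,0],
  [0,-1.4,0,0,0,0],
  [0,-2.1,0,0,0,0],
  [0,-2.8,0,0,0,0],
  [0,-3.4,0,0,0,0],
  [0,-4,0,0,0,0],
  [0,-4,0,0,0,0],
  [0,-4,0,0,0,0],
])

```text
time: 28.73
tool_pos: [0.4267, 0.2584, 0.0687]
tool_rot: [3.139, 0.052, -0.001]
wrist_force: [-0.7, -5.8, 6.5]
width: 0.159
```

Run:
```python
from h import *
s=sense();X=np.array([np.cos(.033),np.sin(.033),0]);Y=np.array([-X[1],X[0],0])
B=np.array([.525,.24265,0]); d=s['tool_pos']-B
print('jig x,y of tcp',d@X*1e3+40,d@Y*1e3)
c=cam('side'); i=c['img']
cv2.imwrite('pics/s7.png',cv2.resize(i[300:345,190:250],(800,600),interpolation=cv2.INTER_CUBIC)[:,:,::-1])
```

```text
jig x,y of tcp -57.77663406909748 18.95474271810005
```

View pics/s7.png

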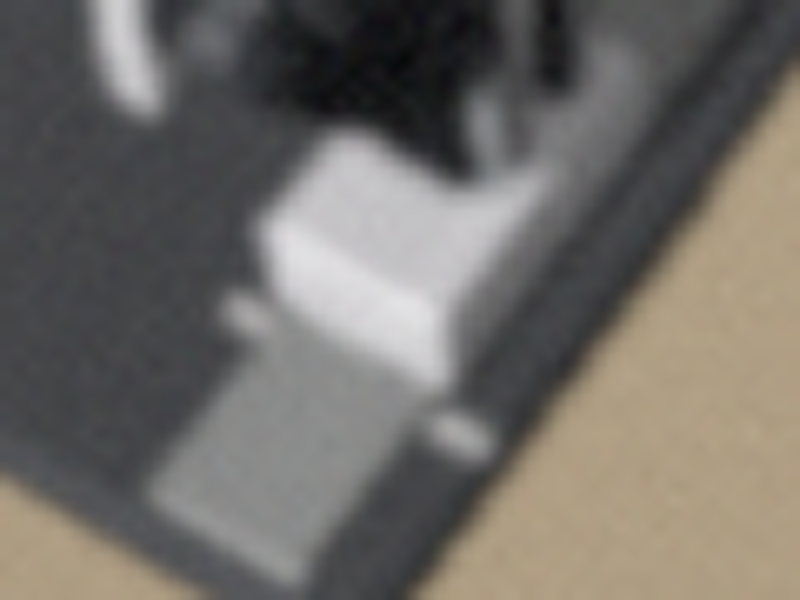

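Run:
```python
from h import *
c=cam('side'); X=np.array([np.cos(.033),np.sin(.033),0]);Y=np.array([-X[1],X[0],0]);B=np.array([.525,.24265,0])
for n,p,z in [('line',(245,315),.014),('line',(458,437),.014),('foot',(282,308),.020),('foot',(440,388),.020),('top',(266,232),.042),('top',(452,312),.042)]:
    q=ray(c,[(190+p[0]*.075,300+p[1]*.075)],z)[0]-B; print(n,(q@X*1e3+40).round(1),(q@Y*1e3).round(1))
```

```text
line -27.4 51.1
line -70.6 51.3
foot -34.6 49.7
foot -65.5 48.3
top -34.1 50.3
top -68.4 46.8
```

Gap is 1.05 mm by TCP and 1 to 2 mm by the picture. Add 1 mm, release and lift.

Call:
drive_tool([
  [0,-0.4,0,0,0,0],
  [0,-0.8,0,0,0,0],
  [0,-1.1,0,0,0,0],
  [0,-1.1,0,0,0,0],
  [0,-1.1,0,0,0,0],
  [0,-1.1,0,0,0,0],
])

```text
time: 29.33
tool_pos: [0.4266, 0.2594, 0.0686]
tool_rot: [3.139, 0.052, -0.001]
wrist_force: [-1.6, -7.0, 5.9]
width: 0.158
```

Call:
drive_tool([
  [0,0,0,0,0,0],
  [0,0,0,0,0,0],
  [0,0,0,0,0,0],
  [0,0,0,0,0,0],
  [0,0,0,0,0,0],
], gripper=45)

```text
time: 29.75
tool_pos: [0.4263, 0.2605, 0.0681]
tool_rot: [-3.141, -0.051, 0.0]
wrist_force: [-0.7, 0.6, 0.7]
width: 0.529
```

Call:
drive_tool([
  [0,0,-10,0,0,0],
  [0,0,-30,0,0,0],
  [0,0,-60,0,0,0],
  [0,0,-100,0,0,0],
  [0,0,-140,0,0,0],
  [0,0,-180,0,0,0],
  [0,0,-220,0,0,0],
  [0,0,-250,0,0,0],
  [0,0,-250,0,0,0],
])

```text
time: 30.5
tool_pos: [0.4291, 0.2614, 0.3282]
tool_rot: [-3.136, -0.052, -0.024]
wrist_force: [-0.3, 0.0, 1.0]
width: 0.528
```

Run:
```python
from h import *
delta([.4,.26,.3])
c=cam('side'); i=c['img']
cv2.imwrite('pics/s8.png',cv2.resize(i[270:345,160:260],(800,600),interpolation=cv2.INTER_CUBIC)[:,:,::-1])
```

```text
t 30.5 pos [0.4291 0.2614 0.3282] yaw 0.033 w 45.1 F [-0.28  0.04  1.03]
  d mm [-29.6   0.6  27.8] turn z deg None
```

View pics/s8.png

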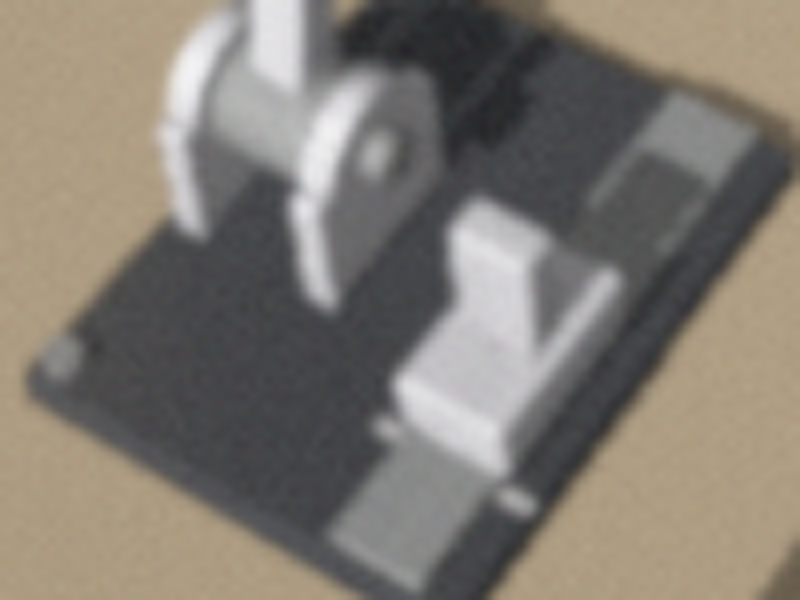

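Run:
```python
from h import *
c=cam('side'); X=np.array([np.cos(.033),np.sin(.033),0]);Y=np.array([-X[1],X[0],0]);B=np.array([.525,.24265,0])
u=lambda p:(160+p[0]*.125,270+p[1]*.125)
for n,p,z in [('line',(388,430),.014),('line',(517,500),.014),('foot',(406,424),.020),('foot',(500,474),.020),('top',(398,380),.042),('top',(510,426),.042),('finfront',(451,219),.084),('finfront',(530,258),.084)]:
    q=ray(c,[u(p)],z)[0]-B; print(n,(q@X*1e3+40).round(1),(q@Y*1e3).round(1))
for x in(-.03,-.066):
    for z in(.02,.042): print('pred edge@50',x,z,((proj(c,B-.04*X+x*X+.05*Y+[0,0,z])-[160,270])*8).round(1))
```

```text
line -27.8 51.2
line -70.8 50.4
foot -33.7 49.9
foot -64.7 49.2
top -33.9 50.7
top -67.9 46.6
finfront -36.3 24.4
finfront -61.5 23.7
pred edge@50 -0.03 0.02 [[395. 418.]]
pred edge@50 -0.03 0.042 [[388.  371.7]]
pred edge@50 -0.066 0.02 [[502.1 478.4]]
pred edge@50 -0.066 0.042 [[496.8 432.3]]
```

Picture: strokes at (388,430) and (517,500), block foot (406,424) to (500,474). It reads about 0–2 mm short. I'll clear the arm and check from above.

Call:
drive_tool([
  [5,20,-30,0,0,0],
  [15,50,-60,0,0,0],
  [25,90,-65,0,0,0],
  [35,130,-65,0,0,0],
  [45,170,-65,0,0,0],
  [55,210,-65,0,0,0],
  [65,250,-65,0,0,0],
  [75,290,-65,0,0,0],
  [80,330,-65,0,0,0],
  [80,370,-65,0,0,0],
  [80,410,-65,0,0,0],
  [80,450,-65,0,0,0],
])

```text
time: 31.6
tool_pos: [0.5203, -0.1885, 0.3807]
tool_rot: [-3.139, -0.051, 0.006]
wrist_force: [0.4, 0.2, -1.1]
width: 0.53
```

Run:
```python
from h import *
ims=[cam('top') for _ in range(6)]; c=ims[-1]
m=np.mean([k['img'].astype(float) for k in ims],0).astype(np.uint8)
cv2.imwrite('pics/t2.png',cv2.resize(m[195:255,125:195],(700,600),interpolation=cv2.INTER_CUBIC)[:,:,::-1])
```

```text
(no output)
```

View pics/t2.png

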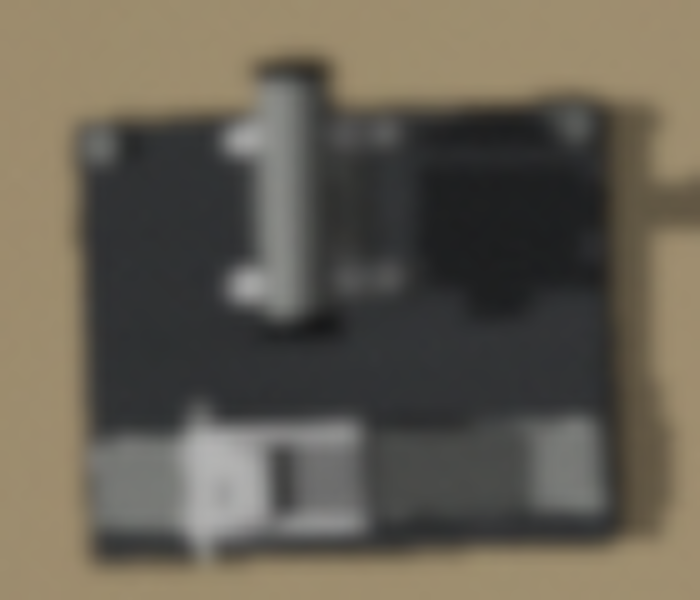

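Seen from above, the strokes are at about (200,412) and (205,550), the block's left edge is near x≈184 and its right near 367 (its top stands above the plate). The rocker leans right. Work it out subpixel.

Run:
```python
from h import *
ims=[cam('top') for _ in range(6)]; c=ims[-1]
g=np.mean([k['img'].astype(float).mean(2) for k in ims],0)
X=np.array([np.cos(.033),np.sin(.033),0]);Y=np.array([-X[1],X[0],0]);B=np.array([.525,.24265,0])
J=lambda u,v,z:(lambda q:((q@X*1e3+40).round(1),(q@Y*1e3).round(1)))(ray(c,[(u,v)],z)[0]-B)
for v in (235,236,249,250):
    r=g[v,139:152]; w=np.clip(r-np.median(r)-6,0,None); u=139+(w*np.arange(13)).sum()/w.sum(); print('line',v,round(u,2),J(u,v,.014),r.round().astype(int))
for v in (239,240,241,242,244,246):
    a=g[v]; d=np.abs(np.diff(a)); 
    def e(lo,hi): w=d[lo:hi]**2; return (w*np.arange(lo,hi)).sum()/w.sum()+.5
    l,rr=e(140,147),e(158,166); print('blk',v,round(l,2),J(l,v,.042),round(rr,2),J(rr,v,.042))
```

```text
line 235 144.52 (np.float64(-22.1), np.float64(51.0)) [49 50 50 53 62 76 76 62 52 50 50 51 51]
line 236 144.61 (np.float64(-25.5), np.float64(50.8)) [51 50 50 55 73 95 98 78 63 60 60 61 62]
line 249 145.05 (np.float64(-69.1), np.float64(50.9)) [ 60  60  60  64  81 116 131 111  91  84  80  77  74]
line 250 145.13 (np.float64(-72.5), np.float64(50.7)) [ 71  70  70  71  78 103 120 103  83  80  82  88  89]
blk 239 142.94 (np.float64(-35.0), np.float64(50.4)) 160.39 (np.float64(-37.3), np.float64(-7.7))
blk 240 142.83 (np.float64(-38.2), np.float64(50.9)) 160.43 (np.float64(-40.6), np.float64(-7.7))
blk 241 142.91 (np.float64(-41.5), np.float64(50.8)) 160.48 (np.float64(-43.9), np.float64(-7.8))
blk 242 143.13 (np.float64(-44.9), np.float64(50.2)) 160.52 (np.float64(-47.2), np.float64(-7.8))
blk 244 143.38 (np.float64(-51.5), np.float64(49.5)) 160.82 (np.float64(-53.8), np.float64(-8.5))
blk 246 143.01 (np.float64(-58.0), np.float64(51.0)) 161.09 (np.float64(-60.4), np.float64(-9.2))
```

Block edge at 50.5 and line at 50.85 mm from above, so the slide is on the line within the measurement error. Handing in.

```bash
python3 -c "
from bench import *
print(finish_job())"
```

```text
the job is handed in; nothing more can be done
None
```

The left jig is the worn one. I nudged its slide to the scribed line and handed the job in; the last command was at about 32 s of the 72 s allowed.

- **Play:** I rocked the left jig first, to the left stop and then the right. Its crossbar moved 32.9 mm in all, about ±0.15 rad. The right jig's crossbar moved 10.1 mm, about ±0.046 rad, so it is sound. I pushed each one against its right stop before letting go. The top view afterwards shows the left rocker still leaning right; I did not look at the right one again after release.
- **Slide:** I pinched the left jig's fin and moved it about 27.6 mm in small forward steps, never backwards, at about 7 N.
- **Last checks:** From above, the block's leading edge is at 50.5 mm and the line at 50.85 mm, about 0.3 mm short. The arm's own position reading says on the line within about 0.1 mm. The coarser side view disagreed somewhat, reading 1 to 2 mm short at the block and nearly 3 mm at the fin; I trusted the top view.
- **Everything else:** I did not touch the right jig's slide, the column, tubs, jar or star. The arm finished clear of everything.

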